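Store a grinder wheel kit on its stands in fitting order

ROBOT

A 6-joint arm with a two-finger parallel gripper is mounted at the origin on a cart in front of the work surface, level with it; the furniture and walls round the work are solid. World frame = base frame: x ahead of the robot, y to its left, z up, the work surface at z = 0. Lengths are in m, angles in rad, forces in N, time in s.
With the tool pointing down it reaches from about 0.325 to 0.9 m from the base axis. Payload 3.5 kg.
Tool frame: the origin (TCP) lies midway between the tips of the shut fingers; the grasp point (between the pads) lies 19 mm behind it; z points along the fingers, y is the line along which they close (so a half turn about z gives the same grasp; the last joint's range is limited). The gripper opens to 85 mm and grips with 20 to 120 N. Pads are 22 mm wide; open, the fingers measure 114 mm over their backs; the gripper's body (76 mm by 85 mm) begins 54 mm behind the grasp point. The pads swing forward as they close: fully open they stand 13 mm farther back than shut.
Start: joints at [1.196, 0.276, -0.026, 1.268, 0, 1.467], TCP at [0.168, 0.602, 0.231] pointing down, gripper open.
Joint ranges: [-3.12, 3.12], [-0.85, 1.88], [-1.08, 1.24], [-1.95, 2.15], [-1.57, 1.53], [-3.14, 3.14]. Speed limits (rad/s): [2.57, 2.57, 3.14, 3.14, 3.14, 3.14].

INTERFACE

Orientations are given as a rotation vector (axis times angle).
In Python, from bench import robot gives the robot as it stands. The module is installed in compiled form; this text tells all that it offers.
- The arm moves only by the shell command python3 -m crank 'ROWS' [OPENING]. ROWS is JSON, a list of rows, each a list of 2 entries, a list of its own where there are three numbers: the shift along the tool's x, y, z in m, then the turn about the tool's z in degrees. In form: [[[x, y, z], spin], ...]. A call has 1 to 20 rows; each row is the pose to reach, as a shift and turn from the pose commanded when the call began, along the tool's axes at that moment; what a row does not reach only later rows make up. A row lasts 1/8 s, in which the tool goes at most 62.5 mm and 10.7 degrees, less where a joint would pass 70% of its speed; a pose out of reach is approached as far as the arm can. A call with a gripper value outside its range is refused whole. OPENING is the finger opening in m, from 0 to 0.0854, set as the call begins (- or left out, the last holds). The fingers move at their own pace and stop on an object; the grip force is fixed at half the most. Time passes only in rows, so rows that repeat a pose let the fingers close. It gives the time, the measured TCP pose, the force, the opening and the grip force at its end, in the units of the state.
- robot.get_state(): the state, without advancing time (a new reading comes with each control period).
- robot.capture(name): name is "side" or "top" or "wrist"; returns a dict with "img" (480x640x3 uint8, red, green, blue), "camera_matrix" (3x3 intrinsics, pixels), "world_from_camera" (4x4, takes a point from camera to world coordinates); the wrist camera has in their place "T_tool_cam" (4x4, takes a point from camera to tool coordinates, whose origin is the TCP and whose axes are the flange's). Camera axes: x right, y down, z forward; pixel columns grow to the right and rows downward; lengths in m; the calibration is good to about 2 mm. A picture is of the moment at which its call begins: read the wrist's pose just before it. There is no depth.
- robot.sign_off(): hands the job in; it is judged then, once.
The state is a dict: "time": time; "joint_pos": joint angles; "joint_velocities": joint speeds; "joint_torque": joint torques, N m; "tool_pos": TCP position; "ee_rot": TCP orientation; "contact_force": force on the tool from outside, world axes, zero at the start; "wrist_torque": the same for the moment, N m; "grip_width": finger opening in m; "finger_force": force on a finger pad.
Only numpy, scipy, OpenCV 4.12 (cv2) and the standard library are available. Lean on these libraries where they do the work, as an engineer would, in place of code of your own. Each camera call takes 0.05 s, during which the arm holds its last target. There are 200 camera calls.

TASK

Put the dismantled bench grinder parts away on their stands, each lying flat and fully down with the same side up as now: on the tall post with the square foot, first the wide steel backing flange, then the grinding wheel, then the small stepped clamp flange on top with its raised boss upward; the hex nut goes by itself on the short post with the round foot. Leave the pliers and the spanner where they lie.

Things in the scene. Friction and masses are not known exactly. Their poses are not given: they have to be found in the camera images.
- tall_stand: Stand fixed to the bench: grey square foot 70 x 70 mm, 8 mm thick, with an upright steel post of 14 mm diameter in its middle. Post top is 52 mm above the bench; the last 9 mm taper to a 5 mm tip. Origin: underside centre of the foot, on the post's axis; z up, x and y along the foot's sides.
- short_stand: Stand fixed to the bench: grey round foot 70 mm in diameter, 8 mm thick, with an upright steel post of 10 mm diameter in its middle. Post top is 30 mm above the bench; the last 7 mm taper to a 4 mm tip. Origin: underside centre of the foot, on the post's axis; z up.
- backing_flange: Plain flat steel ring with three small dark dots on its upper face, loose, lying flat: 56 mm outside diameter, 24 mm bore, 12 mm thick, about 0.16 kg. Origin: underside centre, on the bore's axis; z up through the bore.
- grinding_wheel: Grey stone wheel with a brass bush round its bore, loose, lying flat: 64 mm outside diameter, 24 mm bore, 16 mm thick, about 0.12 kg. Origin: underside centre, on the bore's axis; z up through the bore.
- clamp_flange: Small stepped steel ring, loose, lying flat, boss up: lower 7 mm is 44 mm in diameter, upper 7 mm (the boss) is 33 mm in diameter; 24 mm bore, 14 mm thick in all, about 0.10 kg. Origin: underside centre, on the bore's axis; z up, towards the boss.
- nut: Big dull grey-brown steel hex nut, loose, lying flat: 36 mm across flats, 41 mm across corners, 20 mm thick, bore about 16 mm clear, 0.11 kg. Origin: underside centre, on the bore's axis; z up. Its x axis is square to a pair of opposite flats (at x = +18 and -18 mm).
- pliers: Pliers with blue grips lying loose on the bench, 57 x 152 x 14 mm, long side along its y; to be left alone. Origin: underside centre.
- spanner: Bright combination spanner lying loose on the bench, 35 x 230 x 8 mm, long side along its y; to be left alone. Origin: underside centre.
Not all that is in view belongs to the job. Leave any green look-alike of the clamp_flange alone.

How it is judged:
By the outcome, as a careful person would: the job done as asked, in the order asked, and still so for the second after the job is handed in, with the robot touching nothing.
It also fails if it takes over 96 s, if anything falls off the work surface, if the arm or the gripper's body presses on something with over 40 N, if the wrist force passes 120 N, or if a joint passes its speed limit or range.

## Working session

There is one attempt and no reset: what is moved stays moved. The work goes in short steps, Python scripts to look and compute and a shell command to move; the robot and the scene stay as the last step left them, time stands still between calls to the robot, and variables do not carry over. Pictures are saved under pics/ and viewed, at most 14 in all, crops included, and the job is handed in when it is done.

```bash
mkdir -p pics
cat > h.py <<'E'
import numpy as np, cv2
from bench import robot
from scipy.spatial.transform import Rotation as R
def cap(n):
    s=robot.get_state(); c=robot.capture(n)
    if n=='wrist':
        T=np.eye(4);T[:3,:3]=R.from_rotvec(s['ee_rot']).as_matrix();T[:3,3]=s['tool_pos']
        c['world_from_camera']=T@np.array(c['T_tool_cam'])
    return c
def save(n,f):
    c=cap(n); cv2.imwrite(f'pics/{f}.png',c['img'][:,:,::-1])
    np.savez(f'pics/{f}.npz',K=c['camera_matrix'],T=c['world_from_camera'],img=c['img']); return c
def ray(K,T,uv,z):
    uv=np.atleast_2d(np.array(uv,float)); d=np.linalg.solve(K,np.c_[uv,np.ones(len(uv))].T); d=T[:3,:3]@d
    o=T[:3,3:4]; return (o+d*(z-o[2])/d[2]).T
def proj(K,T,P):
    P=np.atleast_2d(P); q=np.linalg.inv(T)@np.c_[P,np.ones(len(P))].T; q=K@q[:3]; return (q[:2]/q[2]).T
E
python3 - <<'E'
from h import *
np.set_printoptions(precision=3,suppress=True)
for n in('top','side','wrist'):
    c=save(n,n+'0'); print(n,c['camera_matrix'],c['world_from_camera'])
print(robot.get_state())
E
```

```text
top [[472.645   0.    322.983]
 [  0.    472.645 231.567]
 [  0.      0.      1.   ]] [[ 0.116 -0.971  0.209  0.26 ]
 [-0.993 -0.112  0.03   0.043]
 [-0.006 -0.211 -0.978  1.342]
 [ 0.     0.     0.     1.   ]]
side [[559.495   0.    315.61 ]
 [  0.    559.495 238.91 ]
 [  0.      0.      1.   ]] [[-0.949 -0.209  0.236  0.248]
 [-0.315  0.658 -0.684  0.929]
 [-0.012 -0.723 -0.691  0.898]
 [ 0.     0.     0.     1.   ]]
wrist [[350.727   0.    320.553]
 [  0.    350.727 237.63 ]
 [  0.      0.      1.   ]] [[ 0.268  0.928  0.261  0.103]
 [ 0.963 -0.257 -0.075  0.619]
 [-0.002  0.271 -0.963  0.373]
 [ 0.     0.     0.     1.   ]]
{'time': 0.15, 'joint_pos': array([ 1.196,  0.277, -0.028,  1.268, -0.   ,  1.467]), 'joint_velocities': array([-0.002, -0.001,  0.003, -0.001, -0.   , -0.001]), 'joint_torque': array([  0.   , -44.606,  29.564,   0.011,  -0.   ,  -0.   ]), 'tool_pos': array([0.168, 0.601, 0.23 ]), 'ee_rot': array([-0.426, -3.112,  0.003]), 'contact_force': array([ 0.724,  0.381, -1.095]), 'wrist_torque': array([ 0.012, -0.001,  0.002]), 'finger_force': 0.0, 'grip_width': 0.08537921478944323}
```

View pics/top0.png

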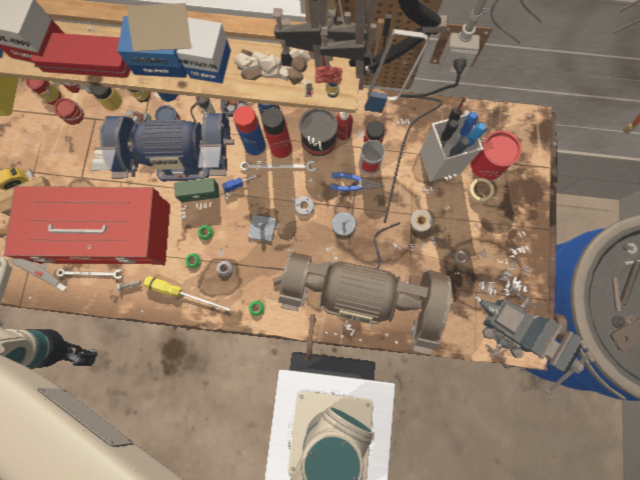

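View pics/side0.png

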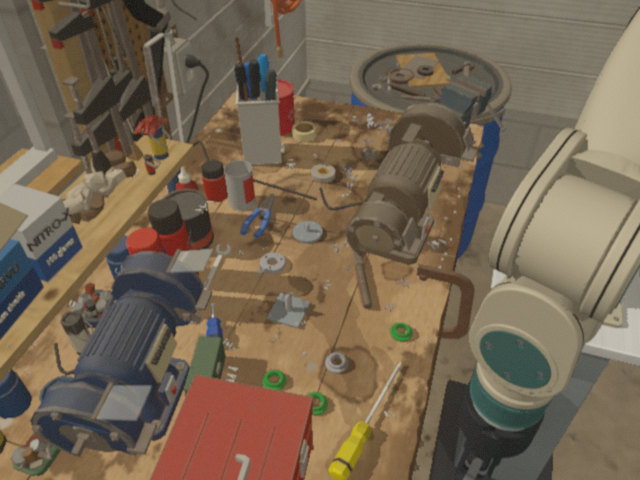

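Run:
```python
from h import *
a=cv2.imread('pics/top0.png')[170:300,190:510]; b=cv2.imread('pics/side0.png')[130:400,220:440]
a=cv2.resize(a,None,fx=2.5,fy=2.5,interpolation=2)
b=cv2.imread('pics/side0.png')[130:250,220:440]
b=cv2.resize(b,None,fx=2.2,fy=2.2,interpolation=2)
o=np.zeros((600,800,3),np.uint8);o[:325]=a;o[330:330+b.shape[0],:b.shape[1]]=b
w=cv2.resize(cv2.imread('pics/wrist0.png'),(310,232)); o[330:562,488:798]=w
cv2.imwrite('pics/z0.png',o)
d=np.load('pics/top0.npz')
for n,uv,z in [('A flange?',(304,206),.012),('round',(344,224),.008),('square',(262,229),.008),('wheel',(421,222),.016),('224',(224,268),.014),('461',(460,257),.02),('457',(457,280),.02),('ring',(482,190),.02)]:
    print(n,ray(d['K'],d['T'],uv,z).round(3))
```

```text
A flange? [[0.613 0.148 0.012]]
round [[0.574 0.026 0.008]]
square [[0.532 0.26  0.008]]
wheel [[ 0.603 -0.193  0.016]]
224 [[0.406 0.35  0.014]]
461 [[ 0.513 -0.309  0.02 ]]
457 [[ 0.447 -0.304  0.02 ]]
ring [[ 0.718 -0.362  0.02 ]]
```

View pics/z0.png

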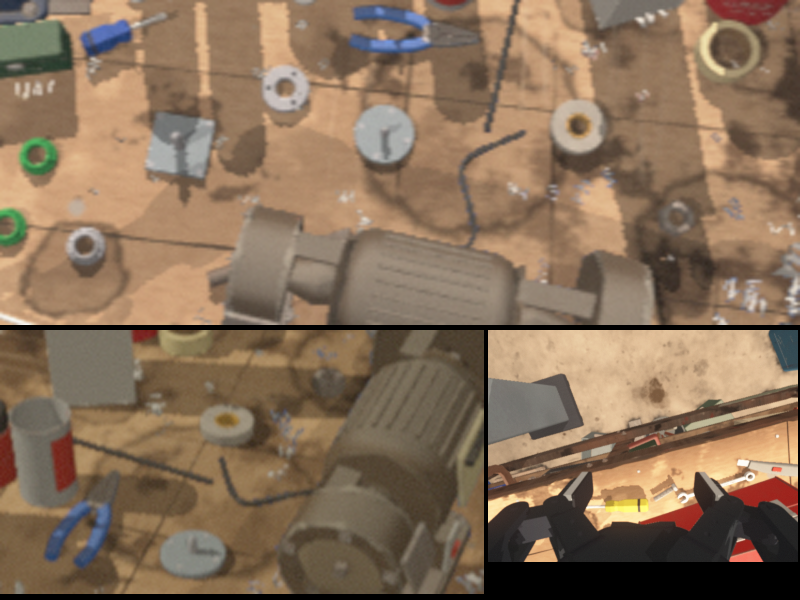

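```bash
cat >> h.py <<'E'
def go(x,y,z,yaw=None):
    s=robot.get_state(); M=R.from_rotvec(s['ee_rot']).as_matrix()
    d=M.T@(np.array([x,y,z])-s['tool_pos']); cy=np.degrees(np.arctan2(M[1,1],M[0,1]))
    sp=0 if yaw is None else ((cy-yaw+90)%180)-90
    print('shift',d.round(4),'spin',round(sp,1),'yaw now',cy.round(1),'rows',np.ceil(max(np.linalg.norm(d)/.0625,abs(sp)/10.7)),'t',s['time'])
E
python3 -c "
from h import *
go(.40,.35,.30);go(.40,.35,.23)"
```

```text
shift [-0.2914 -0.18   -0.0693] spin 0 yaw now 74.4 rows 6.0 t 0.15
shift [-0.2914 -0.1798  0.0007] spin 0 yaw now 74.4 rows 6.0 t 0.15
```

```bash
python3 -m crank '[[[0,0,-0.06],0],[[0,0,-0.07],0],[[-0.05,-0.03,-0.07],0],[[-0.1,-0.06,-0.07],0],[[-0.15,-0.09,-0.07],0],[[-0.2,-0.12,-0.07],0],[[-0.25,-0.15,-0.07],0],[[-0.29,-0.18,-0.07],0],[[-0.29,-0.18,-0.01],0],[[-0.29,-0.18,0],0],[[-0.29,-0.18,0],0],[[-0.29,-0.18,0],0]]' && python3 -c "
from h import *
save('wrist','w1')"
```

```text
time: 1.65
tool_pos: [0.3998, 0.3523, 0.2336]
ee_rot: [0.423, 3.11, 0.004]
contact_force: [0.1, 0.8, 0.6]
grip_width: 0.0851
finger_force: 0.0
```

View pics/w1.png

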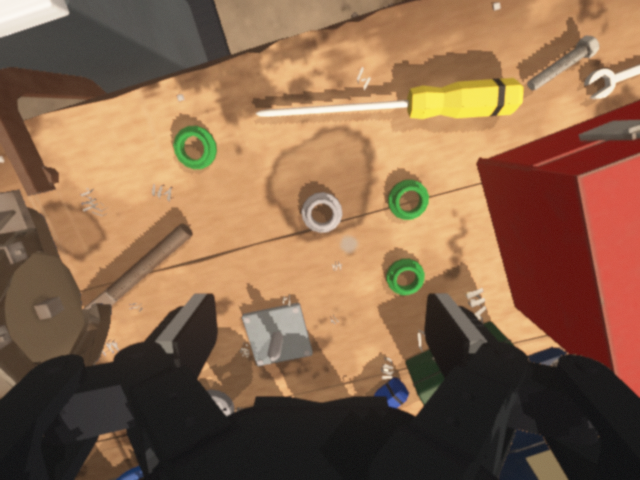

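```bash
cat >> h.py <<'E'
def blob(f,uv,r,z,smax=60,vmin=90,poly=False):
    """low-saturation blob near uv: outer contour -> world plane z -> centre, size"""
    d=np.load(f'pics/{f}.npz'); hsv=cv2.cvtColor(d['img'],cv2.COLOR_RGB2HSV)
    m=((hsv[...,1]<smax)&(hsv[...,2]>vmin)).astype(np.uint8)
    w=np.zeros_like(m); cv2.circle(w,tuple(map(int,uv)),r,1,-1); m&=w
    m=cv2.morphologyEx(m,cv2.MORPH_OPEN,np.ones((3,3)))
    cs,_=cv2.findContours(m,cv2.RETR_EXTERNAL,cv2.CHAIN_APPROX_NONE)
    c=max(cs,key=cv2.contourArea); h=cv2.convexHull(c)[:,0].astype(float)
    P=ray(d['K'],d['T'],h,z)[:,:2]*1000
    (cx,cy),(a,b),t=cv2.minAreaRect(P.astype(np.float32))
    (ex,ey),rr=cv2.minEnclosingCircle(P.astype(np.float32))
    print(f,uv,'rect c',round(cx,1),round(cy,1),'size',round(a,1),round(b,1),'ang',round(t,1),'| circ',round(ex,1),round(ey,1),'d',round(2*rr,1),'px',cv2.boundingRect(c))
    return np.array([cx,cy,t])
E
python3 - <<'E'
from h import *
blob('w1',(322,212),28,.012,80); blob('w1',(278,333),45,.008)
blob('w1',(278,333),45,.008,45)
d=np.load('pics/w1.npz')
print('corners',(ray(d['K'],d['T'],[(243,313),(303,303),(312,355),(256,365)],.008)*1000).round(1), 'ring bore',(ray(d['K'],d['T'],[(322,212)],.014)*1000).round(1))
go(.613,.148,.23); go(.575,.19,.23)
E
```

```text
w1 (322, 212) rect c 408.2 350.8 size 43.0 42.3 ang 14.3 | circ 408.1 350.9 d 43.8 px (301, 192, 41, 41)
w1 (278, 333) rect c 537.5 260.8 size 70.3 71.2 ang 87.3 | circ 537.9 260.8 d 95.6 px (243, 304, 69, 62)
w1 (278, 333) rect c 537.6 260.8 size 69.2 69.8 ang 86.8 | circ 537.0 260.5 d 95.0 px (243, 304, 69, 61)
corners [[499.2 231.    8. ]
 [505.6 301.7   8. ]
 [574.6 292.9   8. ]
 [569.8 223.5   8. ]] ring bore [[407.3 351.5  14. ]]
shift [-0.2599 -0.14    0.004 ] spin 0 yaw now 74.5 rows 5.0 t 1.7
shift [-0.2121 -0.1097  0.004 ] spin 0 yaw now 74.5 rows 4.0 t 1.7
```

```bash
python3 -m crank '[[[-0.052,-0.028,0],0],[[-0.104,-0.056,0],0],[[-0.156,-0.084,0],0],[[-0.208,-0.112,0],0],[[-0.26,-0.14,0],0],[[-0.26,-0.14,0],0],[[-0.26,-0.14,0],0],[[-0.26,-0.14,0],0]]' && python3 -c "
from h import *
save('wrist','w2')
d=np.load('pics/w2.npz')
for P in([.613,.148,.012],[.5375,.2608,.008],[.574,.026,.008]): print(proj(d['K'],d['T'],P))"
```

```text
time: 2.7
tool_pos: [0.6111, 0.1474, 0.232]
ee_rot: [0.423, 3.112, 0.001]
contact_force: [-0.2, 0.0, 0.8]
grip_width: 0.0855
finger_force: 0.0
[[322.41338282 206.87095248]]
[[412.9883343  102.63792859]]
[[201.15360243 201.38842656]]
```

View pics/w2.png

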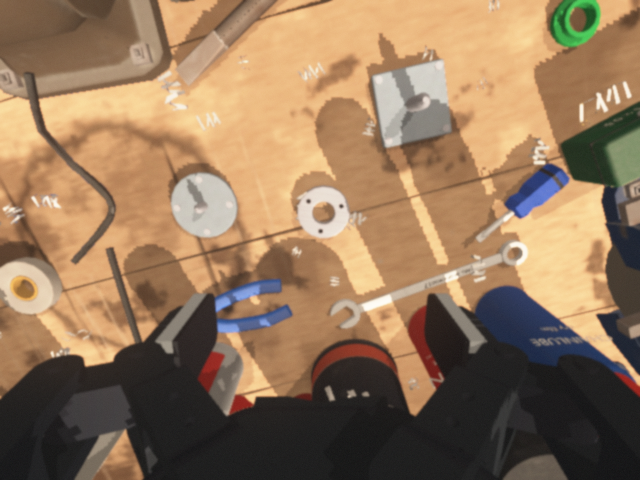

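Run:
```python
from h import *
blob('w2',(324,212),32,.012,70,100); blob('w2',(205,205),40,.008,60); blob('w2',(411,103),50,.008); blob('w2',(27,287),36,.016,70)
go(.613,.148,.23)
```

```text
w2 (324, 212) rect c 618.7 147.2 size 56.1 55.1 ang 16.6 | circ 616.6 151.0 d 64.1 px (297, 186, 59, 52)
w2 (205, 205) rect c 578.1 27.2 size 69.1 68.5 ang 74.6 | circ 578.6 27.3 d 70.3 px (171, 172, 66, 65)
w2 (411, 103) rect c 538.8 259.2 size 69.8 69.7 ang 87.3 | circ 538.5 259.4 d 94.7 px (372, 60, 79, 87)
w2 (27, 287) rect c 611.0 -191.1 size 61.6 67.8 ang 14.2 | circ 613.3 -189.6 d 70.8 px (0, 259, 61, 55)
shift [-0.0018  0.0011  0.0019] spin 0 yaw now 74.5 rows 1.0 t 2.75
```

```bash
python3 -c "
from h import *
go(.618,.147,.001)" && python3 -m crank '[[[-0.007,0.0015,0.06],0],[[-0.007,0.0015,0.12],0],[[-0.007,0.0015,0.17],0],[[-0.007,0.0015,0.2],0],[[-0.007,0.0015,0.2],0],[[-0.007,0.0015,0.2],0]]' 0.075; python3 -c "
from h import *
go(.618,.147,.001)
save('wrist','w3')"
```

```text
shift [-0.0068  0.0014  0.2309] spin 0 yaw now 74.5 rows 4.0 t 2.75
time: 3.5
tool_pos: [0.6198, 0.1465, 0.033]
ee_rot: [0.424, 3.11, 0.001]
contact_force: [0.1, 1.2, 0.8]
grip_width: 0.075
finger_force: 0.0
shift [ 0.002  -0.0001  0.032 ] spin 0 yaw now 74.5 rows 1.0 t 3.5
```

View pics/w3.png

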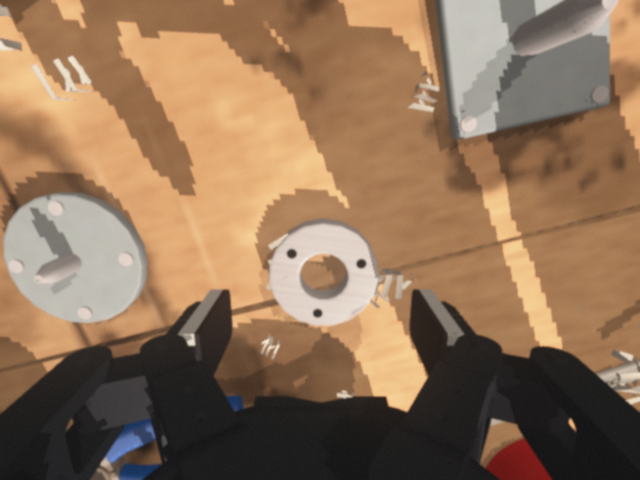

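Run:
```python
from h import *
d=np.load('pics/w3.npz')
print((ray(d['K'],d['T'],[(322,275),(268,272),(378,275),(322,221),(322,327)],.012)*1000).round(1), d['T'][:3,3], robot.get_state()['tool_pos'])
blob('w3',(323,273),54,.012,70,100)
blob('w3',(75,258),80,.008,60)
print(proj(d['K'],d['T'],[.618,.147,.012]), proj(d['K'],d['T'],robot.get_state()['tool_pos']))
```

```text
[[618.2 146.8  12. ]
 [609.5 121.3  12. ]
 [625.7 173.8  12. ]
 [591.5 154.2  12. ]
 [646.3 139.1  12. ]] [0.55447616 0.16360072 0.17553055] [0.62051412 0.14645033 0.03363754]
w3 (323, 273) rect c 618.3 147.3 size 53.3 56.1 ang 74.5 | circ 618.2 147.3 d 56.8 px (270, 220, 107, 106)
w3 (75, 258) rect c 578.9 28.5 size 71.9 68.6 ang 86.6 | circ 578.1 28.3 d 72.4 px (3, 192, 144, 131)
[[322.24103654 274.48523663]] [[322.81386513 298.2296581 ]]
```

```bash
python3 -m crank '[[[0.002,0,0.02],0],[[0.002,0,0.03],0],[[0.002,0,0.033],0],[[0.002,0,0.033],0],[[0.002,0,0.033],0]]' && python3 -m crank '[[[0,0,0],0],[[0,0,0],0],[[0,0,0],0],[[0,0,0],0],[[0,0,0],0],[[0,0,0],0]]' 0.045
```

```text
time: 4.18
tool_pos: [0.6176, 0.1463, -0.001]
ee_rot: [0.426, 3.111, 0.0]
contact_force: [0.7, 0.4, 1.3]
grip_width: 0.075
finger_force: 0.0
time: 4.92
tool_pos: [0.6178, 0.1465, -0.0003]
ee_rot: [0.425, 3.111, 0.001]
contact_force: [-1.2, -0.4, 6.2]
grip_width: 0.0531
finger_force: 61.7
```

```bash
python3 -m crank '[[[0,0,-0.01],0],[[0,0,-0.04],0],[[0,0,-0.08],0],[[0,0,-0.085],0],[[0,0,-0.085],0]]' && python3 -c "
from h import *
save('wrist','w4'); save('side','s4')
a=cv2.imread('pics/w4.png'); b=cv2.resize(cv2.imread('pics/s4.png')[150:350,180:380],(400,400))
o=np.zeros((480,800,3),np.uint8); o[:300,:400]=cv2.resize(a,(400,300)); o[:400,400:]=b; cv2.imwrite('pics/z4.png',o)
go(.538,.26,.085)"
```

```text
time: 5.55
tool_pos: [0.6168, 0.1462, 0.0833]
ee_rot: [0.426, 3.113, -0.0]
contact_force: [-0.7, 0.2, -2.5]
grip_width: 0.0529
finger_force: 63.4
shift [ 0.1051  0.089  -0.0033] spin 0 yaw now 74.4 rows 3.0 t 5.65
```

View pics/z4.png

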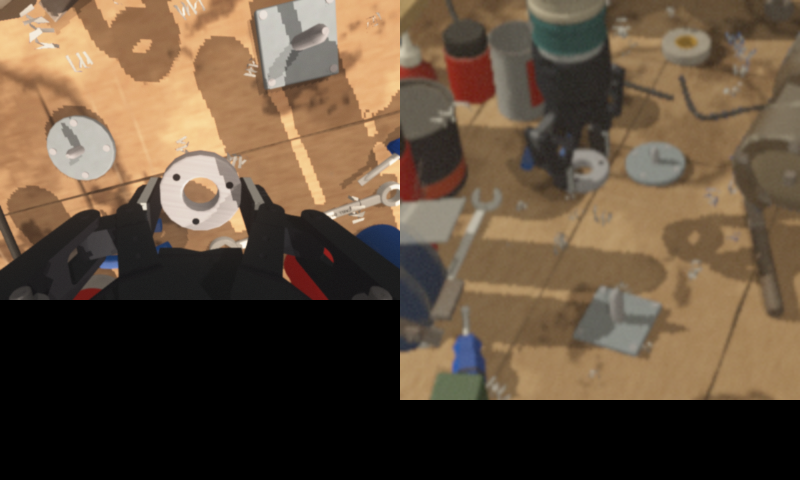

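Run:
```python
from h import *
z=robot.get_state()['tool_pos']; print(z)
c=blob('w4',(322,304),70,z[2]+.012,60,120)
go(.538,.26,.085)
print('part minus tool',c[:2]-z[:2]*1000)
```

```text
[0.6153333  0.14601691 0.08154617]
w4 (322, 304) rect c 616.8 144.7 size 53.1 57.1 ang 74.3 | circ 617.0 146.1 d 59.6 px (255, 242, 130, 126)
shift [ 0.1051  0.089  -0.0033] spin 0 yaw now 74.4 rows 3.0 t 5.65
part minus tool [ 1.47352215 -1.29084719]
```

```bash
python3 -m crank '[[[0.035,0.029,0],0],[[0.07,0.059,0],0],[[0.106,0.088,0],0],[[0.106,0.088,0],0],[[0.106,0.088,0],0],[[0.106,0.088,0.02],0],[[0.106,0.088,0.04],0],[[0.106,0.088,0.055],0],[[0.106,0.088,0.065],0],[[0.106,0.088,0.07],0],[[0.106,0.088,0.073],0],[[0.106,0.088,0.073],0]]'; python3 -c "
from h import *
save('wrist','w5'); print(robot.get_state()['tool_pos'])"
```

```text
time: 7.15
tool_pos: [0.5387, 0.2596, 0.0106]
ee_rot: [0.425, 3.112, 0.0]
contact_force: [-1.0, 0.2, -2.8]
grip_width: 0.053
finger_force: 63.5
[0.53880786 0.25967657 0.010772  ]
```

View pics/w5.png

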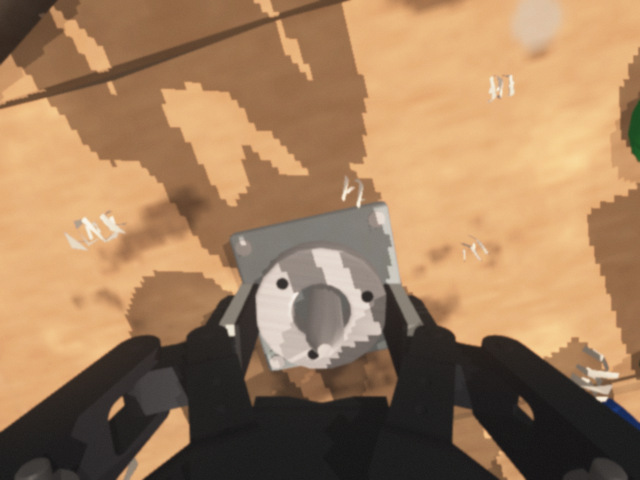

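```bash
python3 -m crank '[[[0,0,0.0025],0],[[0,0,0.0025],0],[[0,0,0.0025],0]]' && python3 -m crank '[[[0,0,0],0],[[0,0,0],0],[[0,0,0],0],[[0,0,-0.03],0],[[0,0,-0.09],0],[[0,0,-0.15],0],[[-0.024,-0.052,-0.19],0],[[-0.048,-0.103,-0.19],0],[[-0.072,-0.155,-0.19],0],[[-0.096,-0.206,-0.19],0],[[-0.12,-0.258,-0.19],0],[[-0.144,-0.31,-0.19],0],[[-0.168,-0.362,-0.19],0],[[-0.192,-0.413,-0.19],0],[[-0.192,-0.413,-0.19],0],[[-0.192,-0.413,-0.19],0]]' 0.072; python3 -c "
from h import *
save('wrist','w6'); save('top','t6');c=save('side','s6')
a=cv2.imread('pics/w6.png'); b=cv2.resize(cv2.imread('pics/s6.png')[260:360,230:330],(300,300),interpolation=2)
o=np.zeros((480,800,3),np.uint8); o[:375,:500]=cv2.resize(a,(500,375)); o[:300,500:]=b; cv2.imwrite('pics/z6.png',o)
print(robot.get_state()['tool_pos'])"
```

```text
time: 7.58
tool_pos: [0.5384, 0.2595, 0.0079]
ee_rot: [0.425, 3.112, 0.0]
contact_force: [0.5, 0.0, -3.1]
grip_width: 0.0529
finger_force: 63.5
time: 9.57
tool_pos: [0.6121, -0.1897, 0.1976]
ee_rot: [-0.426, -3.112, -0.001]
contact_force: [-0.6, 0.3, 0.1]
grip_width: 0.0723
finger_force: 0.0
[ 0.61224726 -0.18839554  0.19782582]
```

View pics/z6.png

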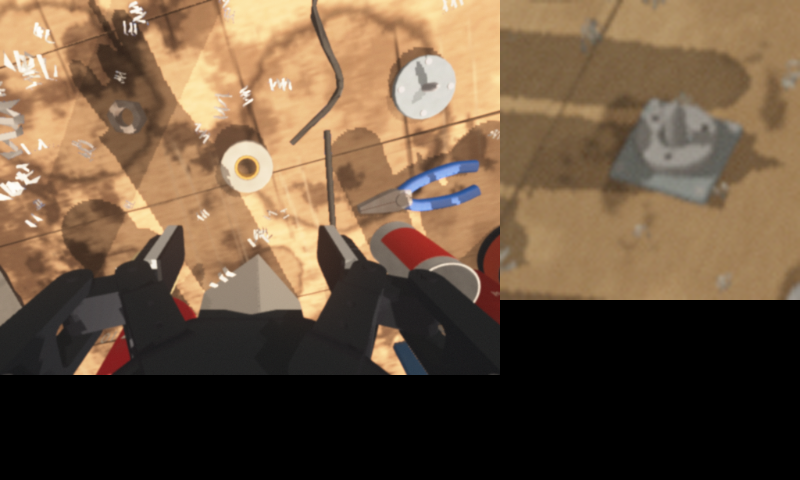

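Run:
```python
from h import *
c=blob('w6',(316,213),42,.016,90,110)
c=blob('w6',(160,150),30,.020,90,60)
d=np.load('pics/w6.npz')
print(ray(d['K'],d['T'],[(328,326)],.12),ray(d['K'],d['T'],[(328,326)],.16), ray(d['K'],d['T'],[(160,150)],.02))
go(c[0]/1000,c[1]/1000,0)
c=blob('w6',(316,213),42,.016,90,110); go(c[0]/1000,c[1]/1000,0)
im=cv2.resize(cv2.imread('pics/w6.png')[100:260,90:370],None,fx=2.8,fy=2.8,interpolation=2); cv2.imwrite('pics/z6b.png',im)
```

```text
w6 (316, 213) rect c 611.3 -195.0 size 63.9 63.4 ang 29.8 | circ 611.2 -195.0 d 65.1 px (282, 179, 68, 68)
w6 (160, 150) rect c 518.4 -310.2 size 42.5 35.3 ang 74.4 | circ 517.7 -310.0 d 42.5 px (138, 129, 49, 42)
[[ 0.67039168 -0.20137399  0.12      ]] [[ 0.64803592 -0.19614482  0.16      ]] [[ 0.51804817 -0.31202492  0.02      ]]
shift [ 0.0579 -0.1425  0.1978] spin 0 yaw now 74.5 rows 5.0 t 9.725
w6 (316, 213) rect c 611.3 -195.0 size 63.9 63.4 ang 29.8 | circ 611.2 -195.0 d 65.1 px (282, 179, 68, 68)
shift [-0.0009 -0.0067  0.1978] spin 0 yaw now 74.5 rows 4.0 t 9.725
```

View pics/z6b.png

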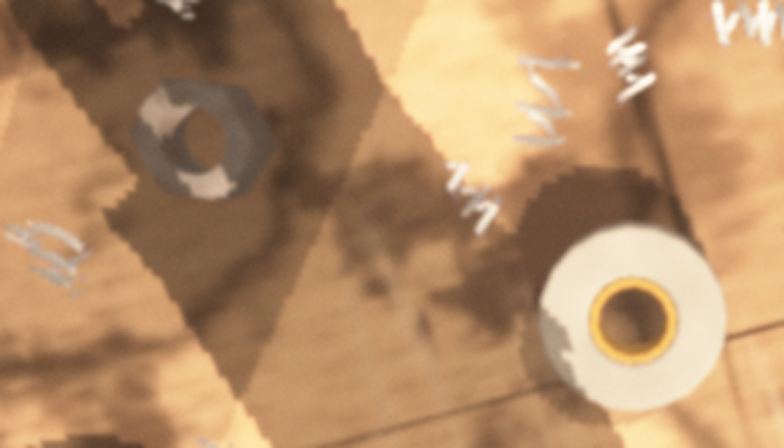

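```bash
python3 -m crank '[[[0,-0.006,0.06],0],[[0,-0.006,0.12],0],[[0,-0.006,0.165],0],[[0,-0.006,0.185],0],[[0,-0.006,0.193],0],[[0,-0.006,0.196],0],[[0,-0.006,0.196],0],[[0,-0.006,0.196],0]]' 0.08 && python3 -c "
from h import *
save('wrist','w7'); print(robot.get_state()['tool_pos'])
blob('w7',(322,300),80,.016,90,120)" && python3 -m crank '[[[0,0,0],0],[[0,0,0],0],[[0,0,0],0],[[0,0,0],0],[[0,0,0],0],[[0,0,0],0]]' 0.05
```

```text
time: 10.72
tool_pos: [0.6121, -0.1962, 0.0034]
ee_rot: [0.425, 3.11, -0.001]
contact_force: [-0.2, 0.2, 1.2]
grip_width: 0.0802
finger_force: 0.0
[ 0.61186127 -0.19617167  0.00314055]
w7 (322, 300) rect c 610.3 -195.7 size 65.3 62.5 ang 13.0 | circ 610.0 -195.1 d 66.6 px (248, 225, 154, 150)
time: 11.52
tool_pos: [0.6119, -0.1961, 0.0031]
ee_rot: [0.425, 3.111, -0.001]
contact_force: [-0.7, -0.8, 5.7]
grip_width: 0.0602
finger_force: 65.4
```

```bash
python3 -m crank '[[[0,0,-0.02],0],[[0,0,-0.07],0],[[0,0,-0.1],0],[[0.024,0.052,-0.1],0],[[0.048,0.105,-0.1],0],[[0.072,0.157,-0.1],0],[[0.096,0.21,-0.1],0],[[0.12,0.262,-0.1],0],[[0.144,0.315,-0.1],0],[[0.168,0.367,-0.1],0],[[0.1915,0.42,-0.1],0],[[0.1915,0.42,-0.1],0],[[0.1915,0.42,-0.1],0],[[0.1915,0.42,-0.1],0]]'; python3 -c "
from h import *
save('wrist','w8'); p=robot.get_state()['tool_pos'];print(p); go(.538,.26,.023)
c=blob('w8',(322,300),90,p[2]+.013,90,120); print(c[:2]-p[:2]*1000)"
```

```text
time: 13.28
tool_pos: [0.5394, 0.2589, 0.102]
ee_rot: [-0.428, -3.112, 0.001]
contact_force: [-0.0, -0.8, -0.8]
grip_width: 0.0602
finger_force: 65.3
[0.53944792 0.25884319 0.10193535]
shift [0.0017 0.0007 0.0789] spin 0 yaw now 74.3 rows 2.0 t 13.325
w8 (322, 300) rect c 534.1 259.1 size 59.6 72.2 ang 72.6 | circ 534.2 259.6 d 72.6 px (246, 211, 149, 165)
[-5.31303012  0.26014571]
```

View pics/w8.png

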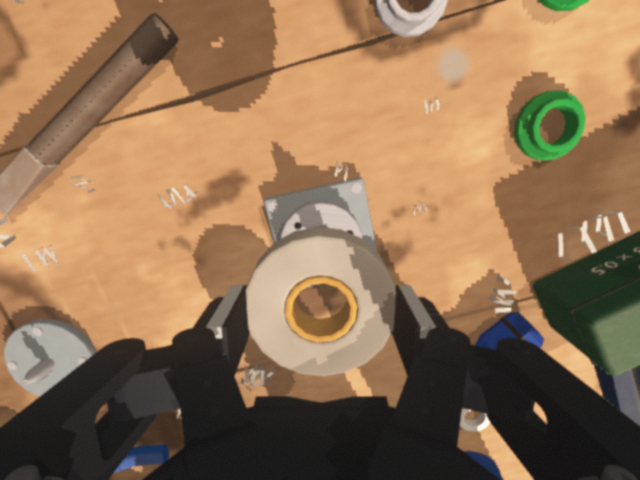

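```bash
python3 -m crank '[[[0,0.001,0.03],0],[[0,0.001,0.05],0],[[0,0.001,0.065],0],[[0,0.001,0.073],0],[[0,0.001,0.077],0],[[0,0.001,0.0785],0],[[0,0.001,0.0785],0]]' && python3 -m crank '[[[0,0,0],0],[[0,0,0],0],[[0,0,0],0],[[0,0,-0.02],0],[[0,0,-0.07],0],[[0,0,-0.12],0],[[0,0,-0.13],0],[[0,0,-0.13],0]]' 0.08; python3 -c "
from h import *
save('wrist','w9'); save('side','s9');p=robot.get_state()['tool_pos'];go(.408,.351,.1)
a=cv2.imread('pics/w9.png'); b=cv2.resize(cv2.imread('pics/s9.png')[260:360,230:330],(300,300),interpolation=2)
o=np.zeros((480,800,3),np.uint8); o[:375,:500]=cv2.resize(a,(500,375)); o[:300,500:]=b; cv2.imwrite('pics/z9.png',o)"
```

```text
time: 14.2
tool_pos: [0.5399, 0.2615, 0.0238]
ee_rot: [0.425, 3.112, 0.001]
contact_force: [-0.1, -0.2, -1.0]
grip_width: 0.0602
finger_force: 65.3
time: 15.2
tool_pos: [0.54, 0.2615, 0.1541]
ee_rot: [0.425, 3.111, 0.001]
contact_force: [0.1, -0.3, -0.8]
grip_width: 0.0797
finger_force: 0.0
shift [0.1495 0.052  0.0519] spin 0 yaw now 74.4 rows 3.0 t 15.3
```

View pics/z9.png

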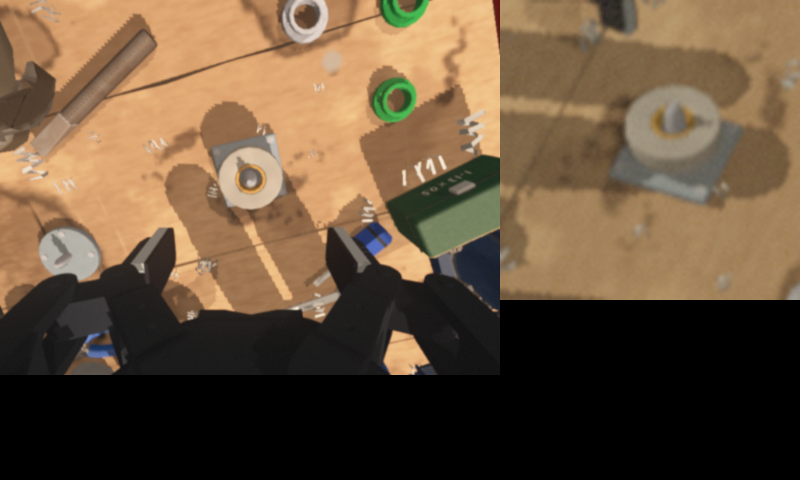

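```bash
python3 -m crank '[[[0.05,0.017,0],0],[[0.1,0.035,0],0],[[0.15,0.052,0],0],[[0.15,0.052,0.06],0],[[0.15,0.052,0.1],0],[[0.15,0.052,0.11],0],[[0.15,0.052,0.11],0],[[0.15,0.052,0.11],0]]' 0.055; python3 -c "
from h import *
save('wrist','w10'); p=robot.get_state()['tool_pos'];print(p)
d=np.load('pics/w10.npz'); u=proj(d['K'],d['T'],[.408,.351,.01])[0];print(u)
c=blob('w10',u,50,.010,80); go(c[0]/1000,c[1]/1000,.009)"
```

```text
time: 16.3
tool_pos: [0.4104, 0.3524, 0.0448]
ee_rot: [0.426, 3.11, 0.003]
contact_force: [-0.3, 0.4, 0.9]
grip_width: 0.0548
finger_force: 0.0
[0.41056243 0.35250602 0.04501801]
[318.44959588 264.81351624]
w10 [318.44959588 264.81351624] rect c 407.7 350.9 size 43.0 42.2 ang 13.2 | circ 407.6 351.1 d 43.7 px (279, 225, 79, 77)
shift [ 0.0024 -0.0024  0.036 ] spin 0 yaw now 74.4 rows 1.0 t 16.35
```

View pics/w10.png

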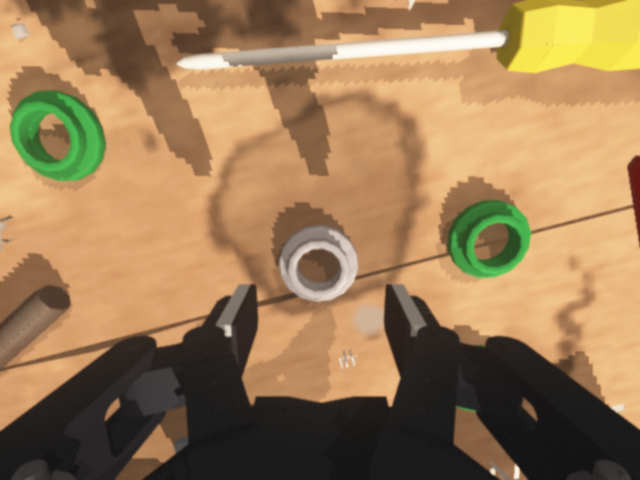

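```bash
python3 -m crank '[[[0.0025,-0.0025,0.02],0],[[0.0025,-0.0025,0.031],0],[[0.0025,-0.0025,0.036],0],[[0.0025,-0.0025,0.036],0],[[0.0025,-0.0025,0.036],0]]' && python3 -m crank '[[[0,0,0],0],[[0,0,0],0],[[0,0,0],0],[[0,0,0],0],[[0,0,0],0],[[0,0,0],0]]' 0.02 && python3 -m crank '[[[0,0,-0.01],0],[[0,0,-0.05],0],[[0,0,-0.09],0],[[0,0,-0.09],0],[[0,0,-0.09],0]]';  python3 -c "
from h import *
save('wrist','w11'); p=robot.get_state()['tool_pos'];print(p); go(.538,.26,.1)"
```

```text
time: 16.98
tool_pos: [0.4064, 0.3502, 0.0079]
ee_rot: [0.426, 3.112, 0.001]
contact_force: [-0.3, -0.7, 0.1]
grip_width: 0.0552
finger_force: 0.0
time: 17.73
tool_pos: [0.4064, 0.3503, 0.0082]
ee_rot: [0.425, 3.112, 0.001]
contact_force: [-1.6, -0.7, 5.2]
grip_width: 0.0284
finger_force: 58.9
time: 18.35
tool_pos: [0.4053, 0.3495, 0.0969]
ee_rot: [-0.426, -3.112, 0.001]
contact_force: [-0.0, 0.0, -1.5]
grip_width: 0.0288
finger_force: 59.6
[0.40471083 0.34911784 0.09612281]
shift [-0.1523 -0.0501 -0.004 ] spin 0 yaw now 74.4 rows 3.0 t 18.4
```

View pics/w11.png

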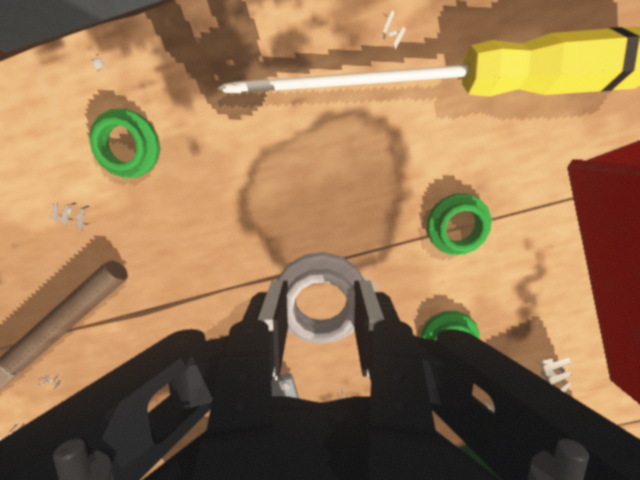

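```bash
python3 -m crank '[[[-0.05,-0.017,0],0],[[-0.1,-0.035,0],0],[[-0.1505,-0.0525,0],0],[[-0.1505,-0.0525,0],0],[[-0.1505,-0.0525,0],0],[[-0.1505,-0.0525,0],0]]';  python3 -c "
from h import *
save('wrist','w12'); p=robot.get_state()['tool_pos'];print(p); go(.537,.2593,.045)
d=np.load('pics/w12.npz')
a=np.linspace(0,6.28,60)
im=cv2.imread('pics/w12.png')
for z,r,col in((p[2]+.006,.0165,(0,0,255)),(p[2]-.001,.022,(0,255,0)),(p[2]+.006,.012,(255,0,0))):
    P=np.c_[p[0]+.001+r*np.cos(a),p[1]+.0007+r*np.sin(a),a*0+z]; cv2.polylines(im,[proj(d['K'],d['T'],P).astype(int)],1,col)
cv2.imwrite('pics/z12.png',cv2.resize(im[180:400,170:470],None,fx=2.5,fy=2.5))"
```

```text
time: 19.15
tool_pos: [0.5348, 0.2592, 0.0962]
ee_rot: [-0.423, -3.11, 0.002]
contact_force: [-0.9, -0.5, -0.7]
grip_width: 0.0289
finger_force: 59.6
[0.53505795 0.25939225 0.09655676]
shift [-0.002   0.0005  0.0516] spin 0 yaw now 74.5 rows 1.0 t 19.2
```

View pics/z12.png

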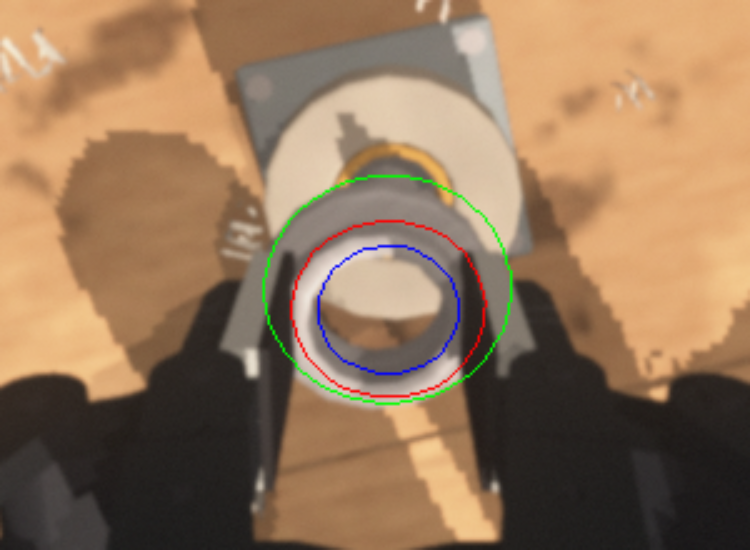

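```bash
python3 -m crank '[[[-0.001,0.001,0.02],0],[[-0.001,0.001,0.035],0],[[-0.001,0.001,0.045],0],[[-0.001,0.001,0.05],0],[[-0.001,0.001,0.0515],0],[[-0.001,0.001,0.0515],0]]' && python3 -m crank '[[[0,0,0],0],[[0,0,0],0],[[0,0,0],0],[[0,0,-0.03],0],[[0,0,-0.08],0],[[0,0,-0.13],0],[[0,0,-0.13],0]]' 0.055;  python3 -c "
from h import *
save('wrist','w13'); save('side','s13');p=robot.get_state()['tool_pos'];go(.518,-.31,.18);go(.578,.027,.18)
a=cv2.imread('pics/w13.png'); b=cv2.resize(cv2.imread('pics/s13.png')[260:360,230:330],(300,300),interpolation=2)
o=np.zeros((480,800,3),np.uint8); o[:375,:500]=cv2.resize(a[120:360,160:480],(500,375)); o[:300,500:]=b; cv2.imwrite('pics/z13.png',o)"
```

```text
time: 19.95
tool_pos: [0.5383, 0.2597, 0.0461]
ee_rot: [0.426, 3.112, 0.0]
contact_force: [-0.2, -0.2, -1.0]
grip_width: 0.029
finger_force: 59.6
time: 20.82
tool_pos: [0.5418, 0.261, 0.1815]
ee_rot: [0.424, 3.103, 0.008]
contact_force: [0.5, 0.2, -0.6]
grip_width: 0.0546
finger_force: 0.0
shift [-0.1334 -0.5543 -0.0038] spin 0 yaw now 74.4 rows 10.0 t 20.925
shift [-0.1007 -0.2135 -0.0035] spin 0 yaw now 74.4 rows 4.0 t 20.925
```

View pics/z13.png

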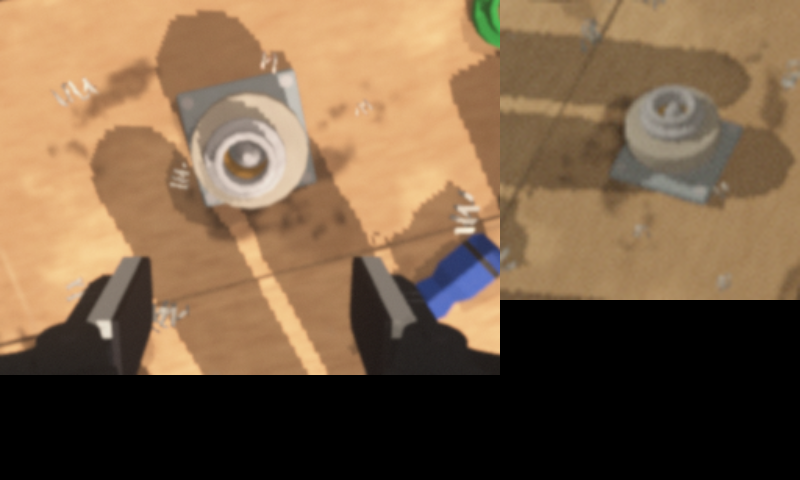

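```bash
python3 - <<'E'
from h import *
d=np.load('pics/w6.npz'); print('w6 top edge at nut col',ray(d['K'],d['T'],[(160,0),(60,0),(260,0)],.08).round(3))
d=np.load('pics/top0.npz')
for z in(.05,.1,.15): print(z,ray(d['K'],d['T'],[(447,272),(430,268)],z).round(3).tolist())
# clamp seated? boss/step centre from w13
d=np.load('pics/w13.npz'); g=cv2.cvtColor(d['img'],cv2.COLOR_RGB2GRAY)
print('post tip px',proj(d['K'],d['T'],[.538,.26,.052]),'clamp px if centred',proj(d['K'],d['T'],[.538,.26,.05]), 'seen bore ~', (160+245*.64,120+160*.64))
b=(160+246*.64,120+156*.64); print('bore at z .05',ray(d['K'],d['T'],[b],.05).round(4))
E
python3 -m crank '[[[-0.013,-0.056,0],-10],[[-0.026,-0.112,0],-20],[[-0.04,-0.167,0],-30],[[-0.054,-0.223,0],-30],[[-0.067,-0.279,0],-30],[[-0.08,-0.333,0],-30],[[-0.093,-0.388,0],-30],[[-0.107,-0.444,0],-30],[[-0.12,-0.5,0],-30],[[-0.133,-0.554,0],-30],[[-0.133,-0.554,0],-30],[[-0.133,-0.554,0],-30],[[-0.133,-0.554,0],-30]]' 0.06
python3 - <<'E'
from h import *
save('wrist','w14'); d=np.load('pics/w14.npz'); u=proj(d['K'],d['T'],[.518,-.31,.02])[0]; print(u,robot.get_state()['tool_pos'])
for s,v in((90,60),(100,50),(80,60)):
    c=blob('w14',u,34,.02,s,v)
go(c[0]/1000,c[1]/1000,.05)
E
```

```text
w6 top edge at nut col [[ 0.436 -0.249  0.08 ]
 [ 0.418 -0.312  0.08 ]
 [ 0.453 -0.187  0.08 ]]
0.05 [[0.462, -0.268, 0.05], [0.467, -0.221, 0.05]]
0.1 [[0.454, -0.256, 0.1], [0.459, -0.211, 0.1]]
0.15 [[0.446, -0.244, 0.15], [0.451, -0.2, 0.15]]
post tip px [[318.22597732 220.64376655]] clamp px if centred [[318.22690059 220.06083796]] seen bore ~ (316.8, 222.4)
bore at z .05 [[0.5377 0.2594 0.05  ]]
time: 22.55
tool_pos: [0.5168, -0.3079, 0.1748]
ee_rot: [0.397, -3.115, -0.003]
contact_force: [0.2, 0.4, 1.2]
grip_width: 0.0604
finger_force: 0.0
[319.37623355 220.86484685] [ 0.51706387 -0.30801813  0.1751937 ]
w14 [319.37623355 220.86484685] rect c 515.4 -313.8 size 40.0 34.6 ang 13.5 | circ 515.5 -314.5 d 40.5 px (296, 194, 41, 46)
w14 [319.37623355 220.86484685] rect c 515.9 -314.0 size 40.9 35.6 ang 13.4 | circ 515.8 -313.7 d 41.4 px (295, 194, 42, 47)
w14 [319.37623355 220.86484685] rect c 516.7 -313.9 size 37.4 33.7 ang 13.5 | circ 516.6 -313.5 d 37.9 px (296, 197, 40, 43)
shift [ 0.0017 -0.0058  0.1252] spin 0 yaw now 104.5 rows 3.0 t 22.6
```

```bash
python3 -m crank '[[[0.002,-0.006,0.03],0],[[0.002,-0.006,0.07],0],[[0.002,-0.006,0.11],0],[[0.002,-0.006,0.13],0],[[0.002,-0.006,0.13],0],[[0.002,-0.006,0.13],0]]' 0.055
python3 - <<'E'
from h import *
save('wrist','w15'); d=np.load('pics/w15.npz'); u=proj(d['K'],d['T'],[.516,-.314,.02])[0]; print(u,robot.get_state()['tool_pos'],robot.get_state()['contact_force'])
for s,v in((90,60),(100,50),(110,50)):
    c=blob('w15',u,58,.02,s,v)
go(c[0]/1000,c[1]/1000,.004,c[2]+90)
E
```

```text
time: 23.35
tool_pos: [0.5178, -0.3159, 0.0469]
ee_rot: [-0.396, 3.115, -0.002]
contact_force: [-0.6, 0.5, 0.6]
grip_width: 0.055
finger_force: 0.0
[328.06200805 272.60326963] [ 0.51812749 -0.31636815  0.04740636] [ 0.99837682 -0.58311962  1.1946153 ]
w15 [328.06200805 272.60326963] rect c 514.5 -314.3 size 42.7 35.1 ang 7.5 | circ 514.6 -315.0 d 42.7 px (293, 230, 71, 78)
w15 [328.06200805 272.60326963] rect c 514.7 -314.2 size 43.2 35.6 ang 6.4 | circ 514.7 -314.2 d 43.3 px (293, 230, 72, 79)
w15 [328.06200805 272.60326963] rect c 514.5 -314.3 size 43.8 36.2 ang 6.7 | circ 514.5 -314.5 d 43.8 px (292, 229, 73, 80)
shift [0.0031 0.003  0.0434] spin 7.8 yaw now 104.5 rows 1.0 t 23.4
```

```bash
python3 -m crank '[[[0.003,0.002,0.02],4],[[0.003,0.002,0.035],4],[[0.003,0.002,0.043],4],[[0.003,0.002,0.043],4],[[0.003,0.002,0.043],4]]' && python3 -m crank '[[[0,0,0],0],[[0,0,0],0],[[0,0,0],0],[[0,0,0],0],[[0,0,0],0],[[0,0,0],0]]' 0.025 && python3 -m crank '[[[0,0,-0.02],0],[[0,0,-0.06],0],[[0,0,-0.1],0],[[0,0,-0.1],0],[[0,0,-0.1],0],[[0,0,-0.1],0]]';  python3 - <<'E'
from h import *
save('wrist','w16'); p=robot.get_state()['tool_pos']; print(p)
d=np.load('pics/w16.npz'); u=proj(d['K'],d['T'],p+[0,0,.016])[0]; print(u)
for s,v in((90,60),(90,90)): c=blob('w16',u,60,p[2]+.016,s,v)
go(.578,.0275,.1)
E
```

```text
time: 24.02
tool_pos: [0.514, -0.3152, 0.0033]
ee_rot: [-0.286, 3.128, -0.001]
contact_force: [-0.6, -0.3, -0.1]
grip_width: 0.0551
finger_force: 0.0
time: 24.78
tool_pos: [0.5143, -0.3155, 0.0038]
ee_rot: [-0.285, 3.127, -0.002]
contact_force: [-1.2, -0.9, 6.3]
grip_width: 0.0349
finger_force: 60.5
time: 25.52
tool_pos: [0.512, -0.3138, 0.1006]
ee_rot: [0.285, -3.126, -0.004]
contact_force: [-0.7, -0.8, -1.0]
grip_width: 0.0345
finger_force: 60.1
[ 0.51211626 -0.31385581  0.10070043]
[324.00763021 314.95178361]
w16 [324.00763021 314.95178361] rect c 512.1 -315.5 size 44.1 35.9 ang 12.4 | circ 512.1 -315.6 d 44.2 px (276, 262, 90, 101)
w16 [324.00763021 314.95178361] rect c 512.0 -315.3 size 44.1 35.2 ang 10.3 | circ 512.1 -315.6 d 44.2 px (277, 262, 88, 101)
shift [-0.1266  0.3238  0.0013] spin 0 yaw now 100.4 rows 6.0 t 25.575
```

```bash
python3 -m crank '[[[-0.024,0.05,0],0],[[-0.047,0.1,0],0],[[-0.07,0.15,0],0],[[-0.1,0.2,0],0],[[-0.1265,0.235,0],0],[[-0.1265,0.235,0],0],[[-0.1265,0.235,0],0],[[-0.1265,0.235,0],0]]';  python3 - <<'E'
from h import *
save('wrist','w17'); p=robot.get_state()['tool_pos']; print(p)
d=np.load('pics/w17.npz'); u=proj(d['K'],d['T'],[.578,.0275,.008])[0]; print(u)
for s in(60,45): c=blob('w17',u,70,.008,s,80)
u=proj(d['K'],d['T'],p+[0,0,.016])[0]
n=blob('w17',u,60,p[2]+.016,90,70); print('nut-tool',n[:2]-p[:2]*1000)
go(.578,.0275,.1)
E
```

```text
time: 26.58
tool_pos: [0.5945, -0.0619, 0.1022]
ee_rot: [0.283, -3.127, -0.0]
contact_force: [-1.0, 0.2, -2.0]
grip_width: 0.0349
finger_force: 60.3
[ 0.59469143 -0.06200049  0.10242691]
[452.07250984 238.90418755]
w17 [452.07250984 238.90418755] rect c 578.2 25.6 size 68.5 69.5 ang 10.4 | circ 578.5 25.2 d 70.8 px (400, 190, 100, 95)
w17 [452.07250984 238.90418755] rect c 578.2 25.2 size 68.9 68.3 ang 18.1 | circ 578.6 25.0 d 70.2 px (400, 190, 99, 95)
w17 [323.88343608 315.21349045] rect c 597.3 -62.9 size 49.9 35.1 ang 10.4 | circ 597.3 -61.8 d 50.3 px (277, 262, 88, 113)
nut-tool [ 2.63583651 -0.90840991]
shift [0.0004 0.091  0.0024] spin 0 yaw now 100.3 rows 2.0 t 26.625
```

```bash
python3 -m crank '[[[0.0008,0.045,0],0],[[0.0008,0.0906,0],0],[[0.0008,0.0906,0],0],[[0.0008,0.0906,0],0],[[0.0008,0.0906,0.03],0],[[0.0008,0.0906,0.055],0],[[0.0008,0.0906,0.068],0],[[0.0008,0.0906,0.068],0],[[0.0008,0.0906,0.068],0]]'
python3 - <<'E'
from h import *
save('wrist','w18'); p=robot.get_state()['tool_pos']; print(p,robot.get_state()['contact_force'])
d=np.load('pics/w18.npz'); print(proj(d['K'],d['T'],[.578,.027,.030]))
im=cv2.resize(cv2.imread('pics/w18.png')[220:380,220:430],None,fx=3.5,fy=3.5,interpolation=2); cv2.imwrite('pics/z18.png',im)
# bore: dark/other pixels inside nut top; post bright inside
hsv=cv2.cvtColor(d['img'],cv2.COLOR_RGB2HSV)
u=proj(d['K'],d['T'],p+[0,0,.016])[0]; print(u)
g=cv2.cvtColor(d['img'],cv2.COLOR_RGB2GRAY); x,y=map(int,u)
print(g[y-40:y+41:6,x-40:x+41:5])
E
```

```text
time: 27.75
tool_pos: [0.5793, 0.0276, 0.0357]
ee_rot: [-0.284, 3.127, -0.0]
contact_force: [-1.0, 0.9, -0.9]
grip_width: 0.0348
finger_force: 60.4
[0.57945159 0.02772795 0.03599608] [ 0.17267384  0.1823819  -0.87404302]
[[322.93018452 289.16962407]]
[324.37167106 315.57375709]
[[179 170  92  78  83  79  83  99 105 103 104  98 103 178 208 207 205]
 [ 91  80  77  83  82  92 130 147 147 142 115 104 100 102  95 181 131]
 [ 83  80  81 122 176 178 162 169 170 173 184 176 116 103 103  90  48]
 [ 89 117 180 182 184 185 175 177 176 177 184 187 192 184 115 101  52]
 [139 157 172 183 181 188 183 183 192 206 193 185 192 158 139 119  62]
 [164 170 176 185 181 182 182 183 205 210 209 199 168 160 154 145  70]
 [175 182 192 124 177 185 185 185 212 211 211 209 119 163 158 150  78]
 [193 185 143  80 128 185 195 195 212 212 204  84  80 163 161 160  94]
 [197 190 112  76  81  82  97 131 114  87  80  80  80 160 166 169  66]
 [164 167 140  77  77  80  81  84  82  80  83  80  82 172 173 171  58]
 [156 162 164  89  79  80  82  82  83  84  82  84 145 170 170 171  46]
 [161 166 166 173 123  82  84  83  85  80  84 160 174 176 174 161  52]
 [ 79 164 167 197 198 176 161 145 150 167 174 172 175 183 157 147 108]
 [113 116 139 196 194 168 176 182 180 177 174 177 174 122 137 154 158]]
```

```bash
python3 -m crank '[[[0.0012,0,0.002],0],[[0.0012,0,0.006],0],[[0.0012,0,0.01],0],[[0.0012,0,0.013],0],[[0.0012,0,0.016],0],[[0.0012,0,0.016],0]]'; python3 -m crank '[[[0,0,0.003],0],[[0,0,0.006],0],[[0,0,0.007],0],[[0,0,0.007],0]]'
```

```text
time: 28.55
tool_pos: [0.5767, 0.0279, 0.0184]
ee_rot: [0.285, -3.128, -0.0]
contact_force: [-0.6, -0.6, -1.3]
grip_width: 0.0345
finger_force: 60.4
time: 29.05
tool_pos: [0.577, 0.0279, 0.0118]
ee_rot: [-0.285, 3.128, -0.0]
contact_force: [0.2, 0.3, -0.9]
grip_width: 0.0347
finger_force: 60.4
```

```bash
python3 -m crank '[[[0,0,0],0],[[0,0,0],0],[[0,0,0],0],[[0,0,-0.03],0],[[0,0,-0.08],0],[[0,0,-0.14],0],[[0,0,-0.17],0],[[0,0,-0.17],0],[[0,0,-0.17],0]]' 0.06
python3 - <<'E'
from h import *
save('wrist','w19'); p=robot.get_state(); print(p['tool_pos'],p['contact_force'])
d=np.load('pics/w19.npz')
u=proj(d['K'],d['T'],[.578,.027,.028])[0]
im=d['img'];hsv=cv2.cvtColor(im,cv2.COLOR_RGB2HSV); g=hsv[...,2]; x,y=map(int,u); print(u)
np.set_printoptions(linewidth=200)
print(g[y-44:y+45:5,x-44:x+45:5])
save('side','s19'); save('top','t19')
for a in('s','t'):
    b='side0' if a=='s' else 'top0'; A=np.load(f'pics/{b}.npz'); B=np.load(f'pics/{a}19.npz')
    for n,P in(('pliers',[.68,.04,.01]),('spanner',[.70,.16,.005])): # unchanged check
        q=proj(A['K'],A['T'],P)[0].astype(int); w=np.s_[q[1]-25:q[1]+25,q[0]-30:q[0]+30]
        print(a,n,q,np.abs(A['img'][w].astype(int)-B['img'][w]).mean().round(1))
B=np.load('pics/s19.npz');q=proj(B['K'],B['T'],[.578,.027,.02])[0].astype(int);print('side nut',q);print(cv2.cvtColor(B['img'],cv2.COLOR_RGB2GRAY)[q[1]-30:q[1]+31:4,q[0]-36:q[0]+37:4])
E
```

```text
time: 30.18
tool_pos: [0.5762, 0.0279, 0.1809]
ee_rot: [0.285, -3.127, -0.0]
contact_force: [0.1, 0.0, -0.2]
grip_width: 0.06
finger_force: 0.0
[0.57569079 0.02793377 0.18005711] [-0.36259935  0.44137845 -0.75077502]
[320.82141388 222.33642686]
[[189 188 190 177 124 102 110 125 126 126 126 131 126 107 129 215 235 233]
 [197 199 196 133 120  96 122 134 134 135 137 135 130 105 134 211 236 233]
 [195 196 165 125 123 136 135 132 134 135 134 156 142 181 133 154 233 231]
 [196 197 130 123 202 158 136 136 134 134 133 151 139 200 203 139 223 231]
 [208 200 107 201 203 139 134 132 134 128 135 133 135 185 201 195 182 228]
 [203 189 161 215 203 134 131 117  96 135 119 131 136 202 204 205 202 229]
 [189 162 200 232 209 132  95 173 189 187 196 168 125 204 204 208 200 227]
 [186 163 204 192 177 124 175 199 176 155 195 205 198 171 204 206 203 231]
 [187 166 188 175 177 157 193 131 111 136 112 181 209 174 204 206 205 229]
 [192 173 179 175 174 192 202 106 137 225 128 111 204 186 205 204 204 231]
 [208 188 177 177 175 186 203 112 109 121 105 106 212 192 229 227 215 230]
 [216 194 192 179 178 158 204 
[... 1175 characters left out ...]
15  98  92 102 103 122  80 132 119 134 120 109 110 109 105 115 121]
 [ 55  84  94  88  76 111 142 115 131 122 104  86  93  78 109 110 109 107 115]
 [110  93  85  98 123 119 142 122  83  82  81  94  94  76  72  96 108  98  89]
 [ 96 134 122  92 117 101 138 140 135 120 124 117  98  80  80 106 108  92 110]
 [ 73 143 137 132 128 120 109 118 128 132 123  99  68  80 100  92 101 124 139]
 [ 83 111 102 131 129 131 135 130 128 126 115 124 132 132 127 134 141 146 140]
 [102 116 138 134 137 136 131 133 131 131 130 130 135 129 131 138 141 142 140]
 [135 126 134 137 135 132 136 135 134 133 135 132 134 132 133 139 141 141 147]
 [116 146 141 135 144 142 133 134 134 133 131 134 129 132 135 140 143 143 143]]
```

```bash
python3 -c "
from bench import robot
print(robot.sign_off())"
```

```text
the job is handed in; nothing more can be done
None
```

The job is handed in at about 30 s: the backing flange, wheel and clamp flange (boss up) are stacked on the tall post, the nut is on the short post, and the pliers and spanner are where they were; I viewed 16 pictures against the limit of 14, so I checked the nut by pixel values and contact forces, not by eye.

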